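# Clamp a box side in the hold-down clamp

## Task

Push the wooden box side along the bed of the hold-down clamp, gently, until it butts against the end stop. Then tighten the black knob clockwise until its foot bites on the wood and the turning resistance jumps, add one more quarter turn, no more, and let go. Leave the other things on the table where they are.

Things in the scene. Friction and masses are not known exactly. Their poses are not given: they have to be found in the camera images.
- panel: The box side: plain brown wooden board 140 mm long (its x), 57 mm wide, 18 mm thick, about 0.12 kg, loose and flat on the clamp bed between two low rails (2 mm play either side), partly under the foot. Origin: centre of its underside; its x axis points at the end stop. Its rear end face is free to be pushed; it must go 25 to 50 mm forward.
- panel_front (a point): Middle of the panel's front end face, which must butt against the end stop: 70 mm along +x of the panel's origin, 9 mm above its underside.
- bed: Plywood bed of the clamp, fixed to the table: 250 mm (x) by 150 mm (y), 22 mm thick. Origin: at table height, on the axis of the clamp screw; the plywood reaches from 160 mm behind that axis to 90 mm ahead of it. +x points along the bed to the end stop.
- clamp: Steel parts fixed on the bed, same origin and axes: two rails along x at y = +-34.5 mm (8 mm wide, tops 30 mm above the table), the end stop (top 40 mm), and a grey column at y = +55 mm whose overhead arm (34 mm wide in x, top 85 mm above the table, its bush 88 mm) carries the upright screw. The screw ends in a round steel foot, 48 mm across, over the panel.
- stop_face (a point): Middle of the end stop's face that the panel butts against: 50 mm along +x of the clamp's origin, 31 mm above the table. Axes as the clamp's. When the panel is home, point panel_front coincides with it.
- knob_grip (a point): Grip point of the black two-winged knob, on the screw axis, about 127 mm above the table at the start: in an upright bar 46 mm long (this point's x), 14 mm thick (its y), reaching from 8 mm above this point to 22 mm below it, where a disc 44 mm across begins. The point turns and sinks with the knob. Clockwise seen from above tightens; it sinks 1.25 mm per radian.
- screw (a point): Fixed point on the screw axis at the top of the bush, 88 mm above the table. The knob turns freely (0.03 N m) for 0.3 to 3.1 rad, differently each time: the foot's height on the screw is not given. Then the foot, which turns with it on a spring (32 N at once, then 9 N per rad), bites: resistance passes 0.2 N m within 0.3 rad of touching (reads less once stopped), 0.5 at the end. Count the quarter turn from the jump. It stays where left.
- pot: Bystander: black plastic pot, 120 mm across, 120 mm high. Origin: centre of its underside.
- jar: Bystander: jar, 80 mm across, 100 mm high. Origin: centre of its underside.
- palette: Bystander: white ceramic plate, 150 mm across. Origin: centre of its underside.
- keepsake: Bystander: white box 120 x 90 x 75 mm. Origin: centre of its underside.
- tape: Bystander: paper ring, 90 mm across, 25 mm high. Origin: centre of its underside.
- brush: Bystander: paint brush lying beside the bed. Origin: centre of its underside.
- offcut: Bystander: small wood offcut 70 x 35 x 18 mm lying beside the bed. Origin: centre of its underside.
There are look-alikes about, which are no part of the job. Leave any turquoise look-alike of the panel alone.

How it is judged:
By the outcome, as a careful person would: the job done as asked, in the order asked, and still so for the second after the job is handed in, with the robot touching nothing.
It also fails if it takes over 72 s, if anything falls off the work surface, if the arm or the gripper's body presses on something with over 40 N, if the wrist force passes 120 N, or if a joint passes its speed limit or range.

## Robot

A 7-joint arm with a two-finger parallel gripper is mounted at the origin on the work surface. World frame = base frame: x ahead of the robot, y to its left, z up, the work surface at z = 0. Lengths are in m, angles in rad, forces in N, time in s.
With the tool pointing down it reaches from about 0.4 to 0.875 m from the base axis. Payload 19.3 kg.
Tool frame: the origin (TCP) lies on the centre line of the jaws, within the pads' length; the fingertips stand 14 mm ahead of it and the grasp point (between the pads) lies 5 mm behind it; y points along the fingers, x is the direction in which the jaws open and shut, and the axes are right-handed (so a half turn about y gives the same grasp; the last joint's range is limited). The gripper opens to 85 mm and grips with 20 to 120 N. Pads are 22 mm wide; open, the fingers measure 114 mm over their backs; the gripper's body (76 mm by 85 mm) begins 54 mm behind the grasp point. The pads swing forward as they close: fully open they stand 13 mm farther back than shut.
Start: joints at [1.155, 0.521, -0.036, 1.599, 0.021, 1.021, -0.113], TCP at [0.212, -0.588, 0.245] pointing down, gripper open.
Joint ranges: [-2.91, 2.91], [-0.3, 2.13], [-1.5, 1.42], [0.17, 2.43], [-1.26, 4.41], [0.16, 1.93], [-2.52, 2.52]. Speed limits (rad/s): [1.89, 1.89, 2.39, 2.39, 3.01, 3.01, 3.01].

## Interface

Orientations are given as [roll, pitch, yaw] about the fixed x, y, z axes, in that order (R = Rz(yaw) Ry(pitch) Rx(roll)).
In Python, from workcell import monitor, grab_frame, workorder gives the robot as it stands.
- The arm moves only by the tool drive_tool, never from a script. Its argument "steps" is one flat list of numbers, 5 for each row, row after row: the finger opening in mm, from 0 to 85.4, then the shift along the world's x, y, z in mm, then the turn about the world's z in degrees. In form: [fingers, tx, ty, tz, twist, fingers, tx, ty, tz, twist, ...]. A call has exactly 5 rows; each row shifts and turns the commanded pose from where the row before left it; what a row does not reach is not made up. A row lasts 1/12 s, in which the tool goes at most 41.7 mm and 7.16 degrees, less where a joint would pass 70% of its speed; a pose out of reach is approached as far as the arm can. A call is refused whole if a number of a shift passes 41.7 or a number of a turn 7.16, either way. A call with a gripper value outside its range is refused whole. The fingers move at their own pace and stop on an object; "grip_force" is the grip in N (left out, the last holds). Time passes only in rows, so rows that do not move let the fingers close, or fill a call up. It gives the time, the measured TCP pose, the force and the opening at its end, in the units of the state.
- monitor.observe(): the state, without advancing time (a new reading comes with each control period).
- grab_frame(name): name is "scene" or "top" or "wrist"; returns a dict with "frame" (384x512x3 uint8, red, green, blue), "vertical_fov" (degrees; the focal length in pixels is half the picture's height over the tangent of half this angle, whatever the lens; pixels are square), "cx", "cy" (the principal point, pixels), "k1" (the pictures are not rectified: a ray, as slopes to the right and down, at radius r is drawn at 1 + k1 r^2 times it, then the intrinsics apply), "xyz" and "orientation" of the camera in the world. Camera axes: x right, y down, z forward; pixel columns grow to the right and rows downward; lengths in m; the calibration is good to about 2 mm. A picture is of the moment at which its call begins. There is no depth.
- workorder.job_done(): hands the job in, once; it reports no verdict.
The state is a dict: "clock": time; "qpos": joint angles; "qd": joint speeds; "joint_efforts": joint torques, N m; "position": TCP position; "tool_rot": TCP orientation; "force": force on the tool from outside, world axes, zero at the start; "moment": the same for the moment, N m; "grip_width": finger opening in m.
Only numpy, scipy, OpenCV 4.12 (cv2) and the standard library are available. Lean on these libraries where they do the work, as an engineer would, in place of code of your own. Each camera call takes 0.05 s, during which the arm holds its last target. There are 200 camera calls.

## Working session

There is one attempt and no reset: what is moved stays moved. The work goes in short steps, Python scripts to look and compute and a tool call to move; the robot and the scene stay as the last step left them, time stands still between calls to the robot, and variables do not carry over. Pictures are saved under pics/ and viewed, about 8 in all and at most 12, crops included, and the job is handed in when it is done.

Besides the shell and the picture viewer there is one more tool, called in YAML: its name, and indented under it one key for each argument. drive_tool: Moves the arm, as the interface text tells. Its arguments: {"type":"object","properties":{"steps":{"type":"array"},"grip_force":{"type":"number"}},"required":["steps"]}

```bash
ls; mkdir -p pics
cat > h.py <<'E'
import numpy as np, cv2
from scipy.spatial.transform import Rotation as R
from workcell import monitor, grab_frame, workorder
def cam(n):
    f=grab_frame(n); return f
def setup(f):
    h=f["frame"].shape[0]; F=h/2/np.tan(np.radians(f["vertical_fov"])/2)
    o=np.array(f["orientation"]); Rm=o if o.shape==(3,3) else R.from_euler('xyz',o).as_matrix()
    return F,Rm,np.array(f["xyz"])
def px2w(f,u,v,z):
    F,Rm,t=setup(f); d=np.array([(u-f["cx"])/F,(v-f["cy"])/F]); s=d.copy()
    for _ in range(20): s=d/(1+f["k1"]*(s@s))
    r=Rm@np.array([s[0],s[1],1]); return t+r*(z-t[2])/r[2]
def w2px(f,p):
    F,Rm,t=setup(f); c=Rm.T@(np.array(p)-t); s=c[:2]/c[2]; s=s*(1+f["k1"]*(s@s))
    return s*F+[f["cx"],f["cy"]]
def save(f,name,box=None,k=1):
    im=f["frame"][...,::-1]
    if box: u0,v0,u1,v1=box; im=im[v0:v1,u0:u1]
    cv2.imwrite("pics/"+name+".png",cv2.resize(im,None,fx=k,fy=k,interpolation=cv2.INTER_CUBIC))
E
python3 - <<'E'
from h import *
import pickle
print(monitor.observe())
a=cam("scene");b=cam("top")
pickle.dump((a,b),open("f0.pkl","wb"))
for f in(a,b): print({k:f[k] for k in f if k!="frame"})
save(b,"top0",k=1.5); save(a,"scene0",k=1.5)
E
```

```text
pics
{'clock': 0.0, 'qpos': array([ 1.15478904,  0.52200587, -0.03634156,  1.60000585,  0.02120308,
        1.02109075, -0.11283205]), 'qd': array([-7.03636571e-04, -4.37895126e-04, -1.09153094e-03,  1.87205577e-03,
       -8.10743833e-05, -1.08576135e-03,  5.57937127e-04]), 'joint_efforts': array([ 6.67808708e-04, -9.27104187e+01,  1.98025435e+00, -3.69935703e+01,
        1.79210608e-02,  8.14137835e-03, -9.99643675e-07]), 'position': array([ 0.21171239, -0.58770955,  0.24473141]), 'tool_rot': array([-1.57087211e+00,  1.12215885e-03, -1.22501725e+00]), 'force': array([ 0.12512409, -0.18894914, -0.07243439]), 'moment': array([ 0.02247172, -0.00500444,  0.0174714 ]), 'grip_width': 0.08513587457486123}
{'vertical_fov': 52.177296002155416, 'cx': 258.29663950184306, 'cy': 191.78620184242186, 'k1': 0.03603259154864977, 'xyz': array([ 1.00621593, -0.25457169,  0.98146702]), 'orientation': array([-2.5956429 , -0.01199851,  1.17077718])}
{'vertical_fov': 52.44233509160523, 'cx': 258.85531608220674, 'cy': 189.49575651615635, 'k1': 0.011082636559798234, 'xyz': array([ 0.40356395, -0.03005401,  1.22664775]), 'orientation': array([-3.03601927e+00,  7.92210777e-05, -1.54179888e+00])}
```

View pics/top0.png

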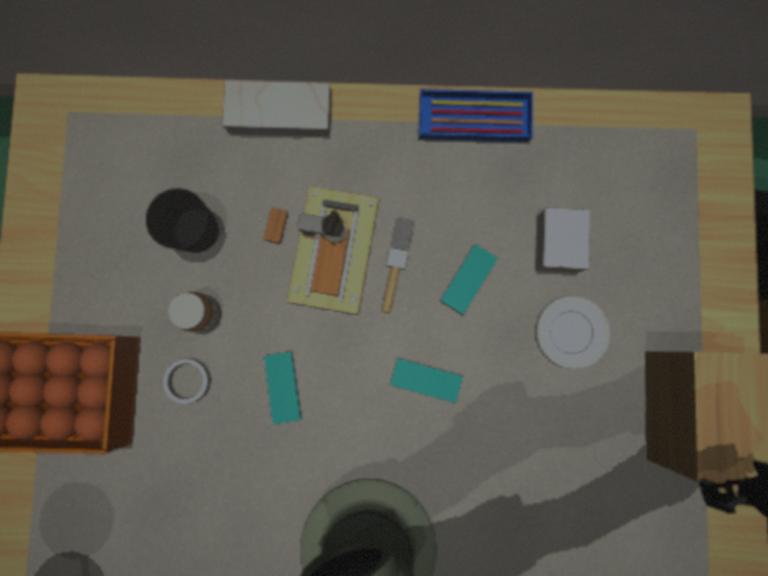

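View pics/scene0.png

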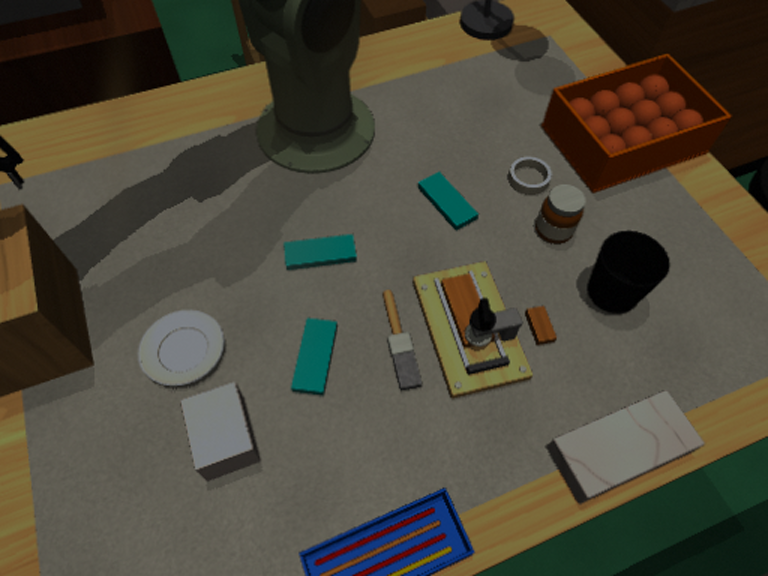

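The top view shows the bed at about (335,250) (in the 1.5x picture). Candidates for the panel: the brown board between the rails (330,262), the turquoise boards (468,279), (426,380) and (282,387), and the brown offcut (275,225). I choose the brown board in the bed. The end stop is at (340,205), on the far side from the robot, and the column is on the left. A close crop follows.

Run:
```python
from h import *
import pickle
a,b=pickle.load(open("f0.pkl","rb"))
A=cv2.resize(b["frame"][118:214,184:264],None,fx=6,fy=6,interpolation=cv2.INTER_CUBIC)
A=cv2.convertScaleAbs(A,alpha=1.4)
cv2.imwrite("pics/c.png",A[...,::-1])
```

```text
(no output)
```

View pics/c.png

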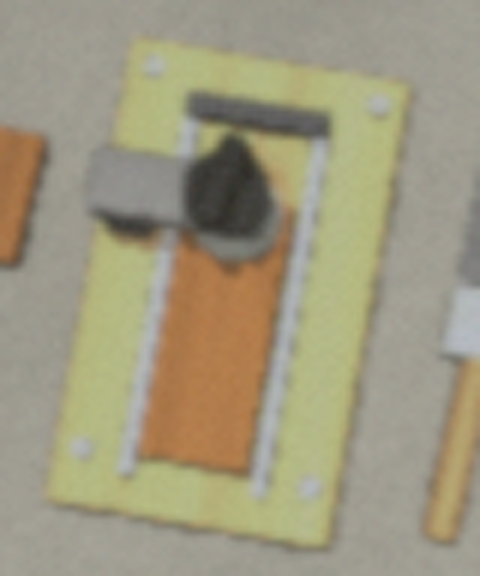

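The crop shows the bed corners at (135,40), (410,83), (330,547) and (48,500). The panel's rear edge runs (137,457)–(247,470), and the knob is over the foot at (235,190).

Run:
```python
from h import *
import pickle
a,b=pickle.load(open("f0.pkl","rb"))
P=lambda u,v,z: px2w(b,184+(u+.5)/6-.5,118+(v+.5)/6-.5,z)
c=[P(*p,.022) for p in[(135,40),(410,83),(330,547),(48,500)]]
fl,fr,rr,rl=c
print(np.round(c,4)); print([np.linalg.norm(c[i]-c[i-1]) for i in range(4)])
d=fl+fr-rl-rr; yaw=np.arctan2(d[1],d[0]); ex=np.array([np.cos(yaw),np.sin(yaw)])
ey=np.array([-ex[1],ex[0]])
ctr=np.mean(c,0)[:2]; org=ctr+ex*.035
print("yaw",np.degrees(yaw),"org",org)
loc=lambda p:(np.round([(p[:2]-org)@ex,(p[:2]-org)@ey],4))
print("rear",[loc(P(*p,.040)) for p in[(137,457),(247,470)]],"rear world",(P(137,457,.04)+P(247,470,.04))/2)
print("stop",[loc(P(*p,.040)) for p in[(190,112),(328,134)]],"knob tip",loc(P(235,150,.135)))
f=cam("wrist");print({k:f[k] for k in f if k!="frame"})
s=monitor.observe();Rt=R.from_euler('xyz',s["tool_rot"]).as_matrix();print(Rt, (np.array(f["xyz"])-s["position"])@Rt)
```

```text
[[0.7337 0.1466 0.022 ]
 [0.7148 0.001  0.022 ]
 [0.4695 0.0346 0.022 ]
 [0.4896 0.181  0.022 ]]
[np.float64(0.24653894593702558), np.float64(0.14679118277141262), np.float64(0.24758327871835553), np.float64(0.14767841158002312)]
yaw -7.918047513308658 org [0.63656373 0.08596107]
rear [array([-0.1304,  0.0299]), array([-0.1276, -0.0265])] rear world [0.50902462 0.10540879 0.04      ]
stop [array([0.0506, 0.0352]), array([ 0.0511, -0.0372])] knob tip [ 0.0148 -0.0038]
{'vertical_fov': 68.88479916046066, 'cx': 253.10751084670267, 'cy': 190.0177852940535, 'k1': -0.05141737662744013, 'xyz': array([ 0.27418864, -0.56452329,  0.37307853]), 'orientation': array([ 2.87477932e+00,  1.61160497e-04, -1.22524291e+00])}
[[ 3.38904047e-01 -3.20027408e-04  9.40820889e-01]
 [-9.40820546e-01  8.03158076e-04  3.38904196e-01]
 [-8.64086527e-04 -9.99999626e-01 -2.88948386e-05]] [-0.0008358  -0.12821747  0.06662855]
```

drive_tool:
  steps: [0,22,31,15,3.1,0,22,31,15,3.1,0,22,31,15,3.1,0,22,31,0,3.1,0,22,31,0,3.1]

```text
clock: 0.57
position: [0.3227, -0.4316, 0.2911]
tool_rot: [-1.571, -0.001, -0.952]
force: [1.9, -0.7, -0.3]
grip_width: 0.0256
```

drive_tool:
  steps: [0,22,31,0,3.1,0,22,31,0,3.1,0,22,31,0,3.1,0,22,31,0,3.1,0,22,31,0,3.1]

```text
clock: 0.98
position: [0.4324, -0.2763, 0.2903]
tool_rot: [-1.571, -0.0, -0.681]
force: [0.5, -1.3, 0.3]
grip_width: -0.0002
```

drive_tool:
  steps: [0,4,39,0,3.1,0,4,39,0,3.1,0,4,39,0,3.1,0,4,39,0,3.1,0,4,39,0,3.1]

```text
clock: 1.4
position: [0.4515, -0.0812, 0.2903]
tool_rot: [-1.571, -0.0, -0.411]
force: [2.1, -0.6, 0.8]
grip_width: 0.0001
```

drive_tool:
  steps: [0,4,39,0,3.1,0,4,39,0,3.1,0,4,39,0,3.1,0,4,39,0,3.1,0,4,39,0,3.1]

```text
clock: 1.82
position: [0.4715, 0.1138, 0.2904]
tool_rot: [-1.571, -0.0, -0.141]
force: [1.0, -1.0, 0.0]
grip_width: -0.0002
```

Run:
```python
from h import *
import pickle
s=monitor.observe();print(s["clock"],s["position"],np.degrees(s["tool_rot"]),s["qpos"],s["grip_width"],s["force"])
f=cam("wrist");pickle.dump(f,open("w1.pkl","wb"));save(f,"w1",k=1.5)
```

```text
1.8167 [0.471534   0.1137994  0.29036443] [-9.00086528e+01 -1.24298227e-02 -8.05196417e+00] [ 0.1307157   0.29149072 -0.60150853  1.87935559  0.19139369  1.02782009
 -0.69114566] -0.00016922399093236067 [ 1.01686236 -1.00443517  0.00466115]
```

View pics/w1.png

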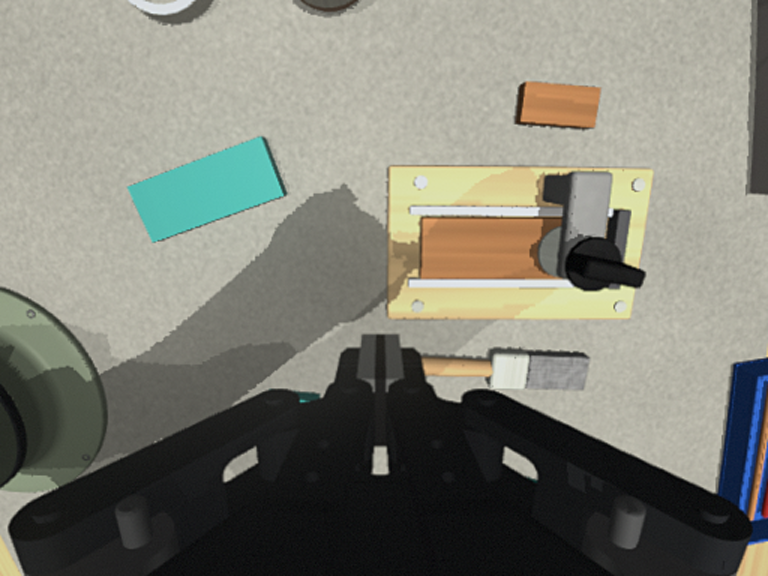

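The wrist view (1.5x) shows bed corners at (389,166), (652,168), (634,318) and (388,318). The panel's rear edge is (421,218)–(421,280), and the knob bar points towards (643,277).

Run:
```python
from h import *
import pickle
f=pickle.load(open("w1.pkl","rb"))
P=lambda u,v,z: px2w(f,(u+.5)/1.5-.5,(v+.5)/1.5-.5,z)
c=[P(*p,.022) for p in[(389,166),(652,168),(634,318),(388,318)]]
rl,fl,fr,rr=c
print([np.linalg.norm(c[i]-c[i-1]) for i in range(4)])
d=fl+fr-rl-rr; yaw=np.arctan2(d[1],d[0]); ex=np.array([np.cos(yaw),np.sin(yaw)]);ey=np.array([-ex[1],ex[0]])
org=np.mean(c,0)[:2]+ex*.035
print("yaw",np.degrees(yaw),"org",org)
loc=lambda p:(np.round([(p[:2]-org)@ex,(p[:2]-org)@ey],4))
print("rear",[loc(P(*p,.040)) for p in[(421,218),(421,280)]])
print("screws",[np.round(loc(P(*p,.024)),4) for p in [(420,182),(638,185),(620,307),(417,306)]])
# project knob bar for angles
o=np.array([.6366,.0860])
im=cv2.resize(f["frame"][120:220,350:450][...,::-1],None,fx=5,fy=5,interpolation=cv2.INTER_CUBIC);im=cv2.convertScaleAbs(im,alpha=1.6,beta=25)
im2=im.copy()
th=np.radians(-25)
q=[]
for sx,sy in((1,1),(1,-1),(-1,-1),(-1,1)):
    x,y=sx*.023,sy*.007
    p=[o[0]+x*np.cos(th)-y*np.sin(th),o[1]+x*np.sin(th)+y*np.cos(th),.135]
    q.append((w2px(f,p)-[350,120]+.5)*5)
cv2.polylines(im2,[np.int32(q)],True,(0,255,0),1)
cv2.imwrite("pics/k1.png",np.hstack([im,im2])[:, :1000][:, :].copy() if 0 else cv2.resize(np.hstack([im,im2]),(800,400)))
```

```text
[np.float64(0.14677915186765478), np.float64(0.24564540535084037), np.float64(0.14824825461769214), np.float64(0.2514722642935973)]
yaw -8.071518653364782 org [0.63685283 0.08843306]
rear [array([-0.1306,  0.0281]), array([-0.1292, -0.0294])]
screws [array([-0.1308,  0.0592]), array([0.0739, 0.0584]), array([ 0.0742, -0.0615]), array([-0.1308, -0.0601])]
```

View pics/k1.png

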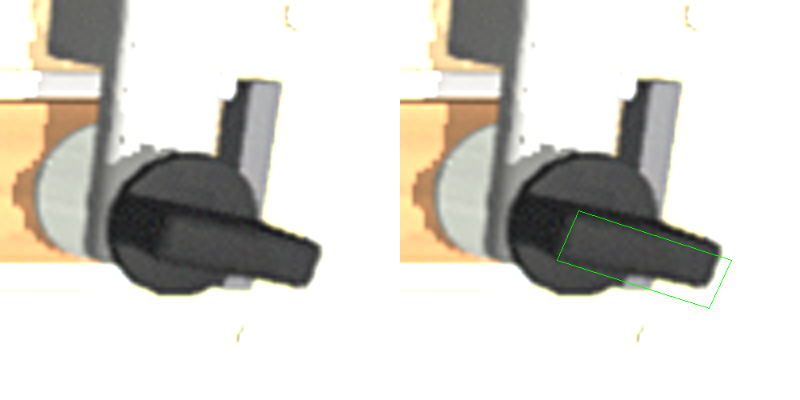

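drive_tool:
  steps: [0,0,-3,-41,0,0,0,0,-41,0,0,0,0,-41,0,0,0,0,-41,0,0,0,0,-40,0]

```text
clock: 2.28
position: [0.4714, 0.1088, 0.0844]
tool_rot: [-1.57, 0.0, -0.143]
force: [2.6, 0.4, 0.1]
grip_width: -0.0002
```

drive_tool:
  steps: [0,0,0,-15,0,0,0,0,-12,0,0,0,0,-8,0,0,0,0,-5,0,0,0,0,-3,0]

```text
clock: 2.7
position: [0.4719, 0.109, 0.0431]
tool_rot: [-1.571, -0.0, -0.143]
force: [-0.0, 0.0, 1.1]
grip_width: -0.0002
```

drive_tool:
  steps: [0,4,-0.56,0,0,0,3,-0.42,0,0,0,3,-0.42,0,0,0,2,-0.28,0,0,0,0,0,0,0]

```text
clock: 3.12
position: [0.4846, 0.1072, 0.0437]
tool_rot: [-1.57, -0.001, -0.144]
force: [0.1, 0.3, -0.2]
grip_width: 0.0002
```

drive_tool:
  steps: [0,2,-0.28,0,0,0,2,-0.28,0,0,0,2,-0.28,0,0,0,2,-0.28,0,0,0,2,-0.28,0,0]

```text
clock: 3.53
position: [0.494, 0.1059, 0.0433]
tool_rot: [-1.571, 0.0, -0.143]
force: [0.4, -1.0, 0.3]
grip_width: 0.0
```

drive_tool:
  steps: [0,2,-0.28,0,0,0,2,-0.28,0,0,0,2,-0.28,0,0,0,2,-0.28,0,0,0,2,-0.28,0,0]

```text
clock: 3.95
position: [0.504, 0.1045, 0.0432]
tool_rot: [-1.571, 0.0, -0.143]
force: [-0.7, -0.1, -0.5]
grip_width: -0.0
```

drive_tool:
  steps: [0,2,-0.28,0,0,0,2,-0.28,0,0,0,2,-0.28,0,0,0,2,-0.28,0,0,0,2,-0.28,0,0]

```text
clock: 4.37
position: [0.514, 0.1031, 0.0433]
tool_rot: [-1.571, 0.0, -0.143]
force: [-1.1, 0.1, -0.9]
grip_width: -0.0002
```

Run:
```python
from h import *
import pickle
f=cam("top");pickle.dump(f,open("t2.pkl","wb"))
A=cv2.resize(f["frame"][118:214,184:264],None,fx=6,fy=6,interpolation=cv2.INTER_CUBIC)
cv2.imwrite("pics/t2.png",cv2.convertScaleAbs(A,alpha=1.4)[...,::-1])
```

drive_tool:
  steps: [0,2,-0.28,0,0,0,2,-0.28,0,0,0,2,-0.28,0,0,0,2,-0.28,0,0,0,2,-0.28,0,0]

```text
clock: 4.83
position: [0.524, 0.1017, 0.0433]
tool_rot: [-1.571, 0.0, -0.143]
force: [-0.9, 0.3, 0.3]
grip_width: 0.0001
```

drive_tool:
  steps: [0,1,-0.14,0,0,0,1,-0.14,0,0,0,1,-0.14,0,0,0,1,-0.14,0,0,0,0.5,-0.07,0,0]

```text
clock: 5.25
position: [0.5284, 0.1011, 0.0433]
tool_rot: [-1.571, 0.0, -0.143]
force: [-0.5, -0.9, 0.6]
grip_width: 0.0004
```

drive_tool:
  steps: [0,0.7,-0.1,0,0,0,0.7,-0.1,0,0,0,0.7,-0.1,0,0,0,0.7,-0.1,0,0,0,0,0,0,0]

```text
clock: 5.67
position: [0.5313, 0.1006, 0.0433]
tool_rot: [-1.571, -0.0, -0.143]
force: [-0.6, -0.6, 0.1]
grip_width: 0.0003
```

Run:
```python
from h import *
f=cam("top")
A=cv2.resize(f["frame"][118:214,184:264],None,fx=6,fy=6,interpolation=cv2.INTER_CUBIC)
A=cv2.convertScaleAbs(A,alpha=1.4)
w=cam("wrist");B=cv2.convertScaleAbs(w["frame"][30:285,130:],alpha=1.2); B=cv2.resize(B,(480,320))
cv2.imwrite("pics/t3.png",np.hstack([A[:320],cv2.resize(B,(320,213),interpolation=cv2.INTER_AREA) if 0 else B[:, :]])[...,::-1][:, :800] if 0 else cv2.resize(np.hstack([A[:320],B]),(800,267))[...,::-1])
cv2.imwrite("pics/t3.png",A[...,::-1])
```

```text
(no output)
```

View pics/t3.png

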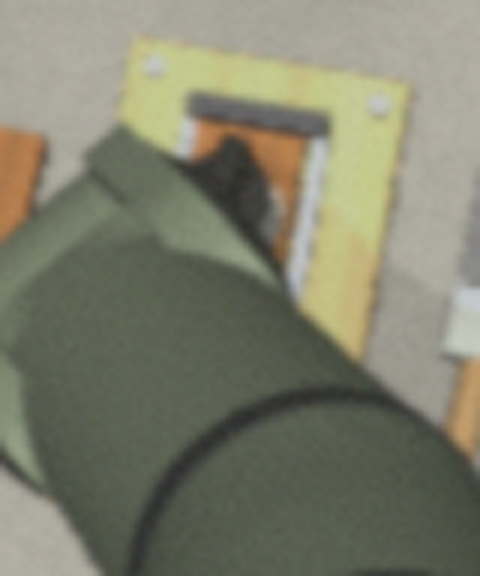

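The panel's brown front is now within a few pixels of the stop, at (200–300,130). I'll creep on until the force rises.

drive_tool:
  steps: [0,0.5,-0.07,0,0,0,0.5,-0.07,0,0,0,0.5,-0.07,0,0,0,0.5,-0.07,0,0,0,0,0,0,0]

```text
clock: 6.18
position: [0.5332, 0.1004, 0.0433]
tool_rot: [-1.571, -0.0, -0.143]
force: [-0.3, 0.8, -0.7]
grip_width: -0.0001
```

drive_tool:
  steps: [0,0.5,-0.07,0,0,0,0.5,-0.07,0,0,0,0.5,-0.07,0,0,0,0,0,0,0,0,0,0,0,0]

```text
clock: 6.6
position: [0.5344, 0.1002, 0.0432]
tool_rot: [-1.571, 0.0, -0.143]
force: [-2.9, 0.5, 0.3]
grip_width: 0.0
```

drive_tool:
  steps: [0,0.4,-0.06,0,0,0,0.4,-0.06,0,0,0,0,0,0,0,0,0,0,0,0,0,0,0,0,0]

```text
clock: 7.02
position: [0.5346, 0.1002, 0.0432]
tool_rot: [-1.571, 0.001, -0.143]
force: [-7.1, 0.9, 3.5]
grip_width: -0.0005
```

The panel is home: -7 N reaction with no advance, and the TCP is at bed x of about -102 mm, where contact with the stop was expected. Now I back off, rise, turn and go over the knob.

drive_tool:
  steps: [0,-10,1.4,0,0,0,-15,2,0,0,0,0,0,41,0,0,0,0,41,0,0,0,0,41,0]

```text
clock: 7.43
position: [0.51, 0.1036, 0.1678]
tool_rot: [-1.571, 0.001, -0.142]
force: [1.9, 0.7, -0.3]
grip_width: 0.0001
```

drive_tool:
  steps: [45,0,0,41,6.6,45,0,0,41,6.6,45,12.6,-1.6,0,6.6,45,12.6,-1.6,0,6.6,45,12.6,-1.6,0,6.6]

```text
clock: 7.85
position: [0.5494, 0.0982, 0.2495]
tool_rot: [-1.572, -0.002, 0.438]
force: [-0.1, 0.1, 0.1]
grip_width: 0.0448
```

drive_tool:
  steps: [45,12.6,-1.6,0,6.6,45,12.6,-1.6,0,6.6,45,12.6,-1.6,0,6.6,45,12.6,-1.6,0,6.6,45,12.6,-1.6,0,6.6]

```text
clock: 8.27
position: [0.6122, 0.0903, 0.2484]
tool_rot: [-1.571, -0.0, 1.014]
force: [0.2, 0.2, -0.6]
grip_width: 0.0449
```

drive_tool:
  steps: [45,12.6,-1.6,0,6.6,45,12.6,-1.6,0,6.6,45,0,0,0,0,45,0,0,0,0,45,0,0,0,0]

```text
clock: 8.68
position: [0.636, 0.0876, 0.2482]
tool_rot: [-1.571, 0.0, 1.237]
force: [0.7, 0.7, -1.1]
grip_width: 0.0451
```

Run:
```python
from h import *
import pickle
s=monitor.observe();print(s["clock"],s["position"],np.degrees(s["tool_rot"]),s["qpos"],s["grip_width"],s["force"],s["moment"])
f=cam("wrist");pickle.dump(f,open("w2.pkl","wb"))
o=np.array([.636,.0878]);c=w2px(f,[*o,.13]);print(c)
x0,y0=[int(v)-80 for v in c];x0=min(max(x0,0),352);y0=min(max(y0,0),224)
print(x0,y0)
im=f["frame"][y0:y0+160,x0:x0+160][...,::-1]
cv2.imwrite("pics/k2.png",cv2.convertScaleAbs(cv2.resize(im,None,fx=3.5,fy=3.5,interpolation=cv2.INTER_CUBIC),alpha=1.6,beta=25))
```

```text
8.6833 [0.63601783 0.08758954 0.24824349] [-8.99931797e+01  1.18406877e-03  7.08516846e+01] [ 0.29645752  0.67198816 -0.85065695  1.51823511  0.52752923  1.19307739
  0.59296207] 0.045132015468697384 [ 0.69377115  0.69112145 -1.08974742] [ 0.02536354  0.06168029 -0.00155082]
[252.82145659 189.55904698]
172 109
```

View pics/k2.png

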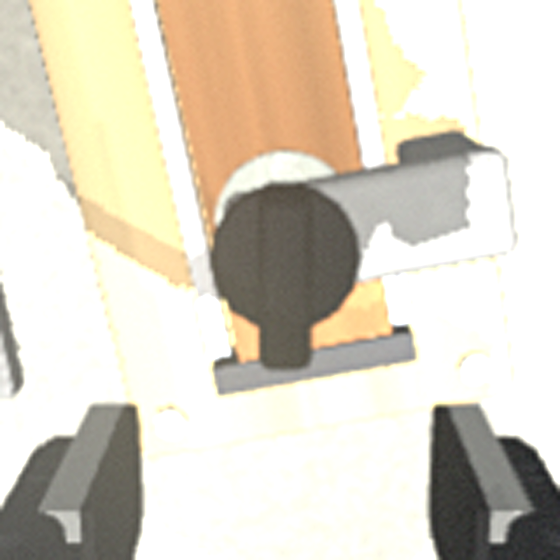

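The close view shows the bar upright in the picture at column 286, midway between the pads (139 and 430), so it is aligned. The panel's front touches the stop. Descend and grip.

drive_tool:
  steps: [45,0,0,-35,0,45,0,0,-35,0,45,0,0,-28,0,45,0,0,-16,0,45,0,0,-10,0]

```text
clock: 9.15
position: [0.6353, 0.0873, 0.1225]
tool_rot: [-1.569, 0.001, 1.238]
force: [0.1, 0.4, 0.3]
grip_width: 0.0445
```

drive_tool:
  steps: [10,0,0,0,0,10,0,0,0,0,10,0,0,0,0,10,0,0,0,0,10,0,0,0,0]
  grip_force: 40

```text
clock: 9.57
position: [0.6368, 0.0874, 0.1256]
tool_rot: [-1.572, -0.0, 1.239]
force: [-4.4, -1.5, 8.7]
grip_width: 0.0131
```

```bash
cat > o.py <<'E'
from h import *
s=monitor.observe();print(round(s["clock"],2),np.round(s["position"],4),"yaw %.1f"%np.degrees(s["tool_rot"][2]),"q7 %.2f"%s["qpos"][6],"w %.4f"%s["grip_width"],"F",np.round(s["force"],1),"M",np.round(s["moment"],3))
E
python3 o.py
```

```text
9.57 [0.6368 0.0874 0.1256] yaw 71.0 q7 0.51 w 0.0131 F [-4.4 -1.5  8.7] M [-0.394  0.835 -0.025]
```

drive_tool:
  steps: [10,0,0,1,-3,10,0,0,0,-3,10,0,0,0,-3,10,0,0,-0.1,-3,10,0,0,-0.1,-3]

```text
clock: 9.98
position: [0.6368, 0.0874, 0.1256]
tool_rot: [-1.572, -0.001, 0.975]
force: [1.5, -0.4, -3.9]
grip_width: 0.0134
```

```bash
python3 o.py
```

```text
9.98 [0.6368 0.0874 0.1256] yaw 55.8 q7 0.28 w 0.0134 F [ 1.5 -0.4 -3.9] M [-0.058 -0.246  0.021]
```

drive_tool:
  steps: [10,0,0,0,-3,10,0,0,-0.1,-3,10,0,0,0,-3,10,0,0,-0.1,-3,10,0,0,-0.1,-3]

```text
clock: 10.4
position: [0.6368, 0.0874, 0.1253]
tool_rot: [-1.571, -0.001, 0.713]
force: [0.9, -0.5, -4.7]
grip_width: 0.0129
```

```bash
python3 o.py
```

```text
10.4 [0.6368 0.0874 0.1253] yaw 40.8 q7 0.05 w 0.0129 F [ 0.9 -0.5 -4.7] M [-0.115 -0.32   0.057]
```

drive_tool:
  steps: [10,0,0,0,-3,10,0,0,-0.1,-3,10,0,0,0,-3,10,0,0,-0.1,-3,10,0,0,-0.1,-3]

```text
clock: 10.82
position: [0.6368, 0.0874, 0.1249]
tool_rot: [-1.571, -0.001, 0.451]
force: [1.1, -0.4, -4.8]
grip_width: 0.0133
```

```bash
python3 o.py
```

```text
10.82 [0.6368 0.0874 0.1249] yaw 25.8 q7 -0.18 w 0.0133 F [ 1.1 -0.4 -4.8] M [-0.17  -0.389  0.122]
```

drive_tool:
  steps: [10,0,0,0,-2,10,0,0,-0.1,-2,10,0,0,0,-2,10,0,0,-0.1,-2,10,0,0,0,-2]

```text
clock: 11.23
position: [0.6368, 0.0873, 0.1247]
tool_rot: [-1.571, -0.001, 0.277]
force: [2.4, -0.2, -6.7]
grip_width: 0.0131
```

```bash
python3 o.py
```

```text
11.23 [0.6368 0.0873 0.1247] yaw 15.9 q7 -0.32 w 0.0131 F [ 2.4 -0.2 -6.7] M [-0.171 -0.498  0.017]
```

drive_tool:
  steps: [10,0,0,0,-2,10,0,0,-0.1,-2,10,0,0,0,-2,10,0,0,-0.1,-2,10,0,0,0,-2]

```text
clock: 11.65
position: [0.6368, 0.0873, 0.1245]
tool_rot: [-1.571, -0.001, 0.103]
force: [2.8, -0.7, -5.7]
grip_width: 0.0135
```

```bash
python3 o.py
```

```text
11.65 [0.6368 0.0873 0.1245] yaw 5.9 q7 -0.47 w 0.0135 F [ 2.8 -0.7 -5.7] M [-0.291 -0.487  0.068]
```

drive_tool:
  steps: [10,0,0,-0.2,-3,10,0,0,-0.2,-3,10,0,0,-0.2,-3,10,0,0,-0.1,-3,10,0,0,-0.1,-3]

```text
clock: 12.07
position: [0.6368, 0.0873, 0.124]
tool_rot: [-1.571, -0.001, -0.16]
force: [0.3, -1.9, -0.2]
grip_width: 0.0135
```

```bash
python3 o.py
```

```text
12.07 [0.6368 0.0873 0.124 ] yaw -9.2 q7 -0.70 w 0.0135 F [ 0.3 -1.9 -0.2] M [-0.502  0.044  0.104]
```

drive_tool:
  steps: [10,0,0,0,-3,10,0,0,-0.1,-3,10,0,0,0,-3,10,0,0,-0.1,-3,10,0,0,-0.1,-3]

```text
clock: 12.48
position: [0.6368, 0.0873, 0.1238]
tool_rot: [-1.57, -0.001, -0.422]
force: [0.1, -2.3, -0.9]
grip_width: 0.0131
```

```bash
python3 o.py
```

```text
12.48 [0.6368 0.0873 0.1238] yaw -24.2 q7 -0.91 w 0.0131 F [ 0.1 -2.3 -0.9] M [-0.524  0.002  0.007]
```

drive_tool:
  steps: [10,0,0,0,-3,10,0,0,-0.1,-3,10,0,0,0,-3,10,0,0,-0.1,-3,10,0,0,-0.1,-3]

```text
clock: 12.9
position: [0.6368, 0.0872, 0.1234]
tool_rot: [-1.57, -0.001, -0.683]
force: [-0.3, -3.0, -0.0]
grip_width: 0.0132
```

```bash
python3 o.py
```

```text
12.9 [0.6368 0.0872 0.1234] yaw -39.2 q7 -1.13 w 0.0132 F [-0.3 -3.  -0. ] M [-0.606  0.004  0.014]
```

drive_tool:
  steps: [10,0,0,0,-3,10,0,0,-0.1,-3,10,0,0,0,-3,10,0,0,-0.1,-3,10,0,0,-0.1,-3]

```text
clock: 13.32
position: [0.6368, 0.0872, 0.1232]
tool_rot: [-1.57, -0.001, -0.945]
force: [-1.1, -2.6, 2.3]
grip_width: 0.0133
```

```bash
python3 o.py
```

```text
13.32 [0.6368 0.0872 0.1232] yaw -54.1 q7 -1.35 w 0.0133 F [-1.1 -2.6  2.3] M [-0.685  0.244  0.127]
```

drive_tool:
  steps: [10,0,0,0,-3,10,0,0,-0.1,-3,10,0,0,0,-3,10,0,0,-0.1,-3,10,0,0,-0.1,-3]

```text
clock: 13.73
position: [0.6368, 0.0873, 0.1231]
tool_rot: [-1.57, -0.0, -1.207]
force: [-2.8, -3.7, 6.2]
grip_width: 0.0135
```

```bash
python3 o.py
```

```text
13.73 [0.6368 0.0873 0.1231] yaw -69.1 q7 -1.56 w 0.0135 F [-2.8 -3.7  6.2] M [-0.841  0.562  0.392]
```

drive_tool:
  steps: [10,0,0,0,-3,10,0,0,-0.1,-3,10,0,0,0,-3,10,0,0,-0.1,-3,10,0,0,-0.1,-3]

```text
clock: 14.15
position: [0.6368, 0.0872, 0.1229]
tool_rot: [-1.57, -0.0, -1.468]
force: [-3.0, -3.5, 8.0]
grip_width: 0.0133
```

```bash
python3 o.py
```

```text
14.15 [0.6368 0.0872 0.1229] yaw -84.1 q7 -1.78 w 0.0133 F [-3.  -3.5  8. ] M [-0.867  0.689  0.533]
```

The torque jumped between yaw -54 (0.13) and -69 (0.39). It crosses 0.2 at about -58, so the quarter turn ends at about -148. Joint 7 cannot reach that, so I let go, lift, turn back 180° and regrip.

drive_tool:
  steps: [45,0,0,0,0,45,0,0,0,0,45,0,0,0,0,45,0,0,15,0,45,0,0,25,0]

```text
clock: 14.57
position: [0.6352, 0.0874, 0.1602]
tool_rot: [-1.575, 0.0, -1.464]
force: [0.6, 0.1, 0.1]
grip_width: 0.0449
```

```bash
python3 o.py
```

```text
14.57 [0.6352 0.0874 0.1602] yaw -83.9 q7 -1.77 w 0.0449 F [0.6 0.1 0.1] M [0.028 0.042 0.012]
```

drive_tool:
  steps: [45,0,0,0,7,45,0,0,0,7,45,0,0,0,7,45,0,0,0,7,45,0,0,0,7]

```text
clock: 14.98
position: [0.6365, 0.0876, 0.162]
tool_rot: [-1.57, 0.0, -0.848]
force: [-0.4, -0.1, 0.2]
grip_width: 0.0454
```

drive_tool:
  steps: [45,0,0,0,7,45,0,0,0,7,45,0,0,0,7,45,0,0,0,7,45,0,0,0,7]

```text
clock: 15.4
position: [0.6366, 0.0876, 0.162]
tool_rot: [-1.57, -0.0, -0.237]
force: [0.3, -0.2, -0.6]
grip_width: 0.0452
```

drive_tool:
  steps: [45,0,0,0,7,45,0,0,0,7,45,0,0,0,7,45,0,0,0,7,45,0,0,0,7]

```text
clock: 15.82
position: [0.6366, 0.0875, 0.162]
tool_rot: [-1.571, -0.001, 0.374]
force: [-0.0, -0.5, 0.7]
grip_width: 0.0447
```

drive_tool:
  steps: [45,0,0,0,7,45,0,0,0,7,45,0,0,0,7,45,0,0,0,7,45,0,0,0,7]

```text
clock: 16.23
position: [0.6366, 0.0875, 0.162]
tool_rot: [-1.571, -0.001, 0.985]
force: [0.5, -0.7, -0.4]
grip_width: 0.0448
```

drive_tool:
  steps: [45,0,0,0,7,45,0,0,0,7,45,0,0,0,7,45,0,0,0,7,45,0,0,0,7]

```text
clock: 16.65
position: [0.6366, 0.0874, 0.162]
tool_rot: [-1.571, -0.0, 1.595]
force: [-0.0, -0.4, -0.3]
grip_width: 0.0449
```

drive_tool:
  steps: [45,0,0,0,5,45,0,0,0,0,45,0,0,0,0,45,0,0,0,0,45,0,0,0,0]

```text
clock: 17.07
position: [0.6365, 0.0875, 0.1619]
tool_rot: [-1.571, 0.0, 1.674]
force: [-0.6, -1.2, -0.2]
grip_width: 0.045
```

```bash
python3 o.py
python3 - <<'E'
from h import *
f=cam("wrist")
cv2.imwrite("pics/k3.png",cv2.convertScaleAbs(cv2.resize(f["frame"][110:310,130:380][...,::-1],None,fx=2.5,fy=2.5,interpolation=cv2.INTER_CUBIC),alpha=1.6,beta=25))
E
```

```text
17.07 [0.6365 0.0875 0.1619] yaw 95.9 q7 0.93 w 0.0450 F [-0.6 -1.2 -0.2] M [0.041 0.    0.007]
```

View pics/k3.png

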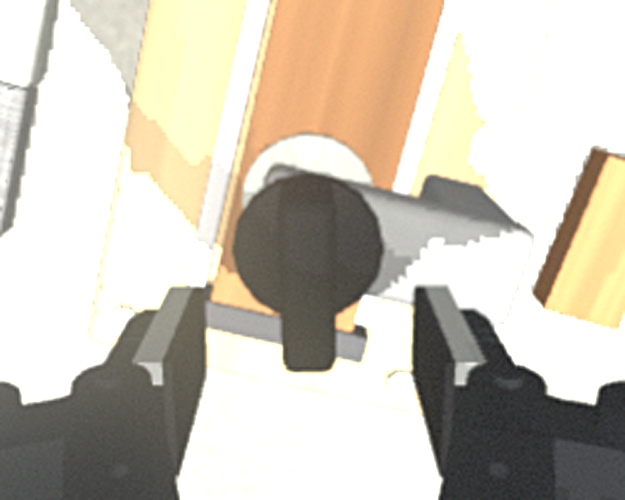

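The bar is upright at column 309, centred between the pads (208 and 414), and it did not spring back. The panel is still at the stop at (330,330). Regrip.

drive_tool:
  steps: [45,0,0,-15,0,45,0,0,-12,0,45,0,0,-7,0,45,0,0,-3.5,0,45,0,0,0,0]

```text
clock: 17.53
position: [0.636, 0.0875, 0.1231]
tool_rot: [-1.569, -0.0, 1.676]
force: [0.2, -0.4, -0.8]
grip_width: 0.0449
```

drive_tool:
  steps: [10,0,0,0,0,10,0,0,0,0,10,0,0,0,0,10,0,0,0,0,10,0,0,0,0]

```text
clock: 17.95
position: [0.6367, 0.0873, 0.1248]
tool_rot: [-1.572, 0.0, 1.676]
force: [-1.4, -1.6, 6.0]
grip_width: 0.0135
```

```bash
python3 o.py
```

```text
17.95 [0.6367 0.0873 0.1248] yaw 96.0 q7 0.90 w 0.0135 F [-1.4 -1.6  6. ] M [-0.378  0.202  0.182]
```

drive_tool:
  steps: [10,0,0,0,-3,10,0,0,-0.1,-3,10,0,0,0,-3,10,0,0,-0.1,-3,10,0,0,-0.1,-3]

```text
clock: 18.37
position: [0.6367, 0.0874, 0.1245]
tool_rot: [-1.572, 0.0, 1.412]
force: [-1.3, -2.5, 6.6]
grip_width: 0.0132
```

```bash
python3 o.py
```

```text
18.37 [0.6367 0.0874 0.1245] yaw 80.9 q7 0.67 w 0.0132 F [-1.3 -2.5  6.6] M [-0.471  0.257  0.488]
```

drive_tool:
  steps: [10,0,0,0,-3,10,0,0,-0.1,-3,10,0,0,0,-3,10,0,0,-0.1,-3,10,0,0,-0.1,-3]

```text
clock: 18.78
position: [0.6367, 0.0873, 0.1242]
tool_rot: [-1.572, -0.0, 1.15]
force: [-0.8, -2.0, 6.9]
grip_width: 0.0135
```

```bash
python3 o.py
```

```text
18.78 [0.6367 0.0873 0.1242] yaw 65.9 q7 0.44 w 0.0135 F [-0.8 -2.   6.9] M [-0.495  0.203  0.527]
```

drive_tool:
  steps: [10,0,0,0,-3,10,0,0,-0.1,-3,10,0,0,0,-3,10,0,0,-0.1,-3,10,0,0,-0.1,-3]

```text
clock: 19.2
position: [0.6367, 0.0874, 0.124]
tool_rot: [-1.572, -0.0, 0.888]
force: [-0.5, -1.5, 6.5]
grip_width: 0.0131
```

```bash
python3 o.py
```

```text
19.2 [0.6367 0.0874 0.124 ] yaw 50.9 q7 0.21 w 0.0131 F [-0.5 -1.5  6.5] M [-0.525  0.184  0.537]
```

drive_tool:
  steps: [10,0,0,0,-4,10,0,0,-0.1,-4,10,0,0,0,-4,10,0,0,-0.1,-4,10,0,0,-0.1,-2.5]

```text
clock: 19.62
position: [0.6367, 0.0874, 0.1236]
tool_rot: [-1.572, -0.001, 0.564]
force: [-0.9, -2.5, 6.1]
grip_width: 0.0132
```

```bash
python3 o.py
```

```text
19.62 [0.6367 0.0874 0.1236] yaw 32.3 q7 -0.07 w 0.0132 F [-0.9 -2.5  6.1] M [-0.516  0.125  0.589]
```

Quarter turn done (yaw 32). Release, rise, move back clear, and look.

drive_tool:
  steps: [45,0,0,0,0,45,0,0,0,0,45,0,0,0,0,45,0,0,15,0,45,0,0,30,0]

```text
clock: 20.03
position: [0.6349, 0.0871, 0.1664]
tool_rot: [-1.568, 0.004, 0.569]
force: [0.7, -1.4, 0.7]
grip_width: 0.045
```

drive_tool:
  steps: [45,0,0,35,0,45,-10,0,30,0,45,-30,-10,0,0,45,-30,-10,0,0,45,-30,-10,0,0]

```text
clock: 20.45
position: [0.5352, 0.0574, 0.2342]
tool_rot: [-1.571, -0.001, 0.568]
force: [0.4, -0.0, 1.8]
grip_width: 0.045
```

drive_tool:
  steps: [45,0,-30,0,0,45,0,-35,0,0,45,0,-35,0,0,45,0,-20,0,0,45,0,0,0,0]

```text
clock: 20.87
position: [0.5362, -0.0674, 0.2338]
tool_rot: [-1.572, 0.001, 0.562]
force: [0.2, -0.6, -0.8]
grip_width: 0.0454
```

```bash
python3 o.py
python3 - <<'E'
from h import *
f=cam("top");a=cam("scene")
A=cv2.resize(f["frame"][118:214,184:264],(480,576),interpolation=cv2.INTER_CUBIC)
B=cv2.resize(a["frame"][170:270,265:370],(320,305),interpolation=cv2.INTER_CUBIC)
im=np.zeros((576,800,3),np.uint8);im[:,:480]=A;im[:305,480:]=B
im[305:545,480:]=cv2.resize(f["frame"],(320,240))
cv2.imwrite("pics/end.png",cv2.convertScaleAbs(im,alpha=1.4)[...,::-1])
E
```

```text
20.87 [ 0.5362 -0.0674  0.2338] yaw 32.2 q7 0.25 w 0.0454 F [ 0.2 -0.6 -0.8] M [ 0.001  0.019 -0.03 ]
```

View pics/end.png

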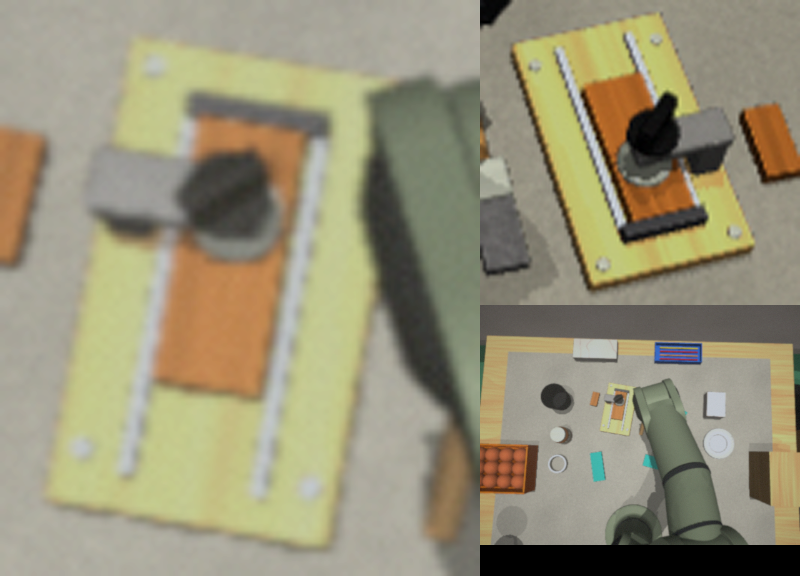

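The panel's front edge, (200,117)–(303,133), touches the stop. The knob is left in place, the bystanders are where they were, and the gripper is clear.

```bash
python3 -c "
from h import *
print(workorder.job_done())"
```

```text
the job is handed in; nothing more can be done
None
```

I pushed the panel about 38–40 mm to the end stop, tightened the knob to the bite plus a quarter turn, let go, and handed the job in at about 21 s of the 72 s allowed.

- **Panel:** The push showed about 1 N while sliding. It then rose to 7 N with no further advance, and I backed off. The last top and scene pictures show the panel's front against the stop.
- **Knob:** I turned it clockwise in two grips, about 219° in all. Joint 7's range forced a regrip partway, and the knob did not spring back when released. The torque jumped from 0.13 to 0.39 N m between two readings 15° apart. Interpolated, it passed 0.2 N m about 129° into the turn.
- **Quarter turn:** I stopped 90° after that point, by the tool's yaw. The jump was only read every 15° with about 0.05 N m of noise, so the quarter turn is good to about ±5°.
- **End torque:** The last reading was 0.59 N m, a little above the 0.5 stated. The difference could be that noise or side load from the grip.
- **Other things:** In the last overview nothing on the table looks moved and the gripper was clear. The arm hid the brush and part of the table to the right of the bed, so I could not check everything there.

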